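# Raise the chip guard and unclamp the flange

### The arm

A 6-joint arm with a two-finger parallel gripper is mounted at the origin on the work surface. World frame = base frame: x ahead of the robot, y to its left, z up, the work surface at z = 0. Lengths are in m, angles in rad, forces in N, time in s.
With the tool pointing down it reaches from about 0.275 to 0.775 m from the base axis. Payload 14.6 kg.
Tool frame: the origin (TCP) lies between the finger pads; the fingertips stand 25 mm ahead of it and the grasp point (between the pads) lies 6 mm ahead of it; z points along the fingers, y is the direction in which the jaws open and shut (so a half turn about z gives the same grasp; the last joint's range is limited). The gripper opens to 85 mm and grips with 20 to 120 N. Pads are 22 mm wide; open, the fingers measure 114 mm over their backs; the gripper's body (76 mm by 85 mm) begins 54 mm behind the grasp point. The pads swing forward as they close: fully open they stand 13 mm farther back than shut.
Start: joints at [1.154, 0.263, -0.048, 1.259, 0, 1.415], TCP at [0.136, 0.507, 0.23] pointing down, gripper open.
Joint ranges: [-2.65, 2.65], [-0.89, 1.7], [-1.18, 1.37], [-2.13, 2.11], [-1.35, 1.29], [-3.14, 3.14]. Speed limits (rad/s): [1.89, 1.89, 2.57, 2.79, 3.14, 3.14].

### API

Orientations are given as a unit quaternion [w, x, y, z].
In Python, from station import ctrl, solver, read_state, imaging, close_job, models gives the robot as it stands. The module is installed in compiled form; this text tells all that it offers. Calls block until the motion is done:
- ctrl.move_pose(position, orientation): joint-space move of the TCP to a pose.
- ctrl.servo_line(position, vel=0.15, ori=None, threshold=None): straight line of the TCP; ori=None keeps the orientation; vel is the mean speed in m/s. With threshold (N) it stops when the force on the tool has changed by that much, and returns True; else False.
- ctrl.movej(angles): joint-space move.
- ctrl.move_gripper(opening, f_grip=None): opening from 0.0 (shut) to 1.0 (fully open); f_grip is the grip in N (None keeps the last); returns when the fingers have stopped.
- ctrl.pause(seconds).
- solver.solve_ik(position, orientation): joint angles nearest the present ones, or None.
- read_state(): the state.
- imaging.camera(name): name is "scene" or "side" or "wrist"; returns a dict with "frame" (400x640x3 uint8, red, green, blue), "intrinsics" (3x3 intrinsics, pixels), "view" (4x4, takes a point from world to camera coordinates); the wrist camera has in their place "T_tool_cam" (4x4, takes a point from camera to tool coordinates, whose origin is the TCP and whose axes are the flange's). Camera axes: x right, y up, looking along -z (the intrinsics and any distortion apply to the point x, -y, -z); pixel columns grow to the right and rows downward; lengths in m; the calibration is good to about 2 mm. A picture is of the moment at which its call begins: read the wrist's pose just before it. There is no depth.
A pose or a line that the arm cannot do raises ctrl.Unreachable and nothing moves.
- close_job(): hands the job in, once; it reports no verdict.
Trained networks look in the newest picture that a camera, given by its name, has taken for a name from the list of things; names that differ only in an ending like _2 or _b are one class to them, and where a whole thing is asked for, a point or a joint stands for the part that bears it (a point fixed in the world has none). Each returns a list of dicts, best first, with "score" (0 to 1); they miss things now and then, are a little off and sometimes report something else, mostly with a low value. They report only what shows in the picture. A call takes as long as a camera call.
- models.regions_of(target, camera): "region" (400x640 bool, what is visible of it) and "box" ([centre column, centre row, width, height] in pixels, round what is visible of it).
- models.landmark_of(target, camera): "location" ([column, row] in pixels: a listed point, or the origin of a listed thing).
The state is a dict: "clock": time; "qpos": joint angles; "qd": joint speeds; "effort": joint torques, N m; "tool_pos": TCP position; "orientation": TCP orientation; "ft_force": force on the tool from outside, world axes, zero at the start; "ft_torque": the same for the moment, N m; "opening": opening from 0.0 (shut) to 1.0 (fully open).
Only numpy, scipy, OpenCV 4.12 (cv2) and the standard library are available. Lean on these libraries where they do the work, as an engineer would, in place of code of your own. Each camera call takes 0.05 s, during which the arm holds its last target.

### The job

Push the counterweighted clear chip guard of the indexing station up, past its balance point, so that it swings over and stays fully raised by itself; push it steadily, do not fling it. Then, with the guard up, press the push button on the control box all the way down to unclamp the flange, and let it go. Pick nothing up, and leave the loose tools and parts around the station where they are.

Things in the scene. Friction and masses are not known exactly. Their poses are not given: they have to be found in the camera images.
- station: Green indexing station, fixed to the bench: base plate 260 (x) by 230 (y) by 20 mm high, on it a round steel table (156 mm across) with a clamped brass flange whose top is 58 mm (its centre stud 86 mm) above the bench, 35 mm on the -x side of the origin. Two upright cheeks at the +x end carry the guard's hinge. Origin: centre of the underside, on the bench; its -x side faces the robot, turned by some yaw; z up.
- guard_hinge (a point): Point on the guard's hinge axis, midway between the cheeks, 100 mm along the station's +x from its origin and 85 mm above the bench. Axes as the station's; the hinge axis is y.
- guard_bar (a point): Centre of the guard's front cross bar, a black round bar 18 mm thick and 200 mm long along the station's y, 190 mm from the hinge axis; it moves with the guard. Two side arms (14 mm deep, 170 mm apart) join it to the hinge; between them sits a clear panel 4 mm thick, from 60 to 160 mm from the hinge, so there is a 20 mm gap between panel and bar. A dark steel counterweight cylinder hangs on the tail behind the hinge.
- guard (a joint): Angle of the guard in rad: 0 = lowered (arms slope 32 degrees up from the hinge towards the station's -x side, bar about 186 mm above the bench), growing as the bar goes up and over towards +x; 1.25 = fully raised at its back stop (arms lean 14 degrees past upright). It balances at about 0.7; below that it sinks back to 0, beyond it goes on by itself, damped, to 1.25 and stays. At the start 0. Raising takes 1 to 5 N at the bar.
- unclamp (a joint): Travel of the push button in m: 0 = out, 0.006 = fully down; sprung back, 5 N when fully down.
- unclamp_top (a point): Centre of the top face of the round push button, 32 mm across, that stands on a grey control box 90 by 80 by 50 mm fixed to the bench on one side of the station. It is pressed straight down.
- selector_box: The other grey control box, same size, on the other side of the station, with a rotary selector on top; not used. Origin: centre of its underside.
- flange_mid (a point): Centre of a loose brass ring, 90 mm across, 12 mm high, lying flat; leave alone.
- vblock: Loose steel V-block 70 by 50 by 47 mm; leave alone. Origin: centre of the underside.
- oil: Loose white oil bottle, 60 mm across, 140 mm tall, beside the station's far end; leave alone. Origin: centre of the underside.
- cup: Loose steel cup, 72 mm across, 80 mm tall, beside the station's far end; leave alone. Origin: centre of the underside.
- bolt: Loose steel bolt standing on its head on the station's base plate at the front, 30 mm across, 55 mm tall; leave alone. Origin: centre of the underside.
- nut: Loose dark steel nut, 34 mm across, 14 mm high, lying on the bench near the robot; leave alone. Origin: centre of the underside.

How it is judged:
By the outcome, as a careful person would: the job done as asked, in the order asked, and still so for the second after the job is handed in, with the robot touching nothing.
It also fails if it takes over 48 s, if anything falls off the work surface, if the arm or the gripper's body presses on something with over 40 N, if the wrist force passes 120 N, or if a joint passes its speed limit or range.

## Working session

There is one attempt and no reset: what is moved stays moved. The work goes in short steps, each a Python script; the robot and the scene stay as the last script left them, time stands still between calls to the robot, and variables do not carry over. Pictures are saved under pics/ and viewed, and the job is handed in when it is done.

```bash
mkdir -p pics; cat > look.py <<'E'
from station import ctrl, solver, read_state, imaging, close_job, models
import numpy as np, cv2
E
python3 - <<'E'
from look import *
s=read_state();print(s['clock'],s['tool_pos'],s['orientation'],s['opening'])
for c in ['scene','side']:
    r=imaging.camera(c);cv2.imwrite(f'pics/{c}0.png',r['frame'][:,:,::-1])
    print(c,{k:(np.round(v,4).tolist() if k!='frame' else 0) for k,v in r.items()})
    for t in ['station','guard_hinge','guard_bar','unclamp_top','selector_box','bolt','oil','cup','flange_mid','vblock','nut']:
        print(t,[(np.round(d['location'],1).tolist(),round(d['score'],2)) for d in models.landmark_of(t,c)[:2]])
E
```

```text
0.0 [0.13577783 0.506873   0.23003575] [-1.41616892e-04  1.30526347e-01  9.91444709e-01 -4.92160755e-04] 1.0027485738915443
scene {'frame': 0, 'intrinsics': [[407.6305, 0.0, 319.1426], [0.0, 407.6305, 199.0373], [0.0, 0.0, 1.0]], 'view': [[-0.089, 0.996, -0.0055, 0.0617], [-0.5785, -0.0473, 0.8143, 0.1994], [0.8108, 0.0756, 0.5804, -1.6636], [0.0, 0.0, 0.0, 1.0]]}
station [([317.9, 235.0], 0.95)]
guard_hinge [([322.0, 236.9], 0.92)]
guard_bar [([319.2, 175.1], 0.57)]
unclamp_top [([438.3, 200.1], 0.47)]
selector_box [([228.5, 208.3], 0.61)]
bolt []
oil [([207.4, 268.3], 0.96), ([260.1, 193.7], 0.41)]
cup [([439.6, 283.9], 0.58)]
flange_mid [([176.0, 240.7], 0.83), ([320.7, 176.8], 0.67)]
vblock [([483.9, 267.1], 0.68)]
nut []
side {'frame': 0, 'intrinsics': [[488.292, 0.0, 316.8312], [0.0, 488.292, 199.8302], [0.0, 0.0, 1.0]], 'view': [[0.9921, -0.1235, 0.0216, -0.5423], [0.0699, 0.6876, 0.7227, -0.1215], [-0.1041, -0.7155, 0.6908, -1.3366], [0.0, 0.0, 0.0, 1.0]]}
station [([314.8, 231.4], 0.95)]
guard_hinge [([357.0, 206.8], 0.73)]
guard_bar [([296.6, 185.4], 0.66)]
unclamp_top [([265.8, 140.2], 0.52), ([287.3, 331.8], 0.44)]
selector_box [([292.6, 335.1], 0.97), ([267.7, 138.2], 0.65)]
bolt [([274.9, 207.4], 0.46)]
oil [([394.2, 315.4], 0.64)]
cup [([356.1, 163.1], 0.8)]
flange_mid [([324.1, 134.9], 0.62), ([368.0, 359.5], 0.59)]
vblock [([323.8, 133.5], 0.56)]
nut [([241.3, 301.6], 0.64)]
```

View pics/scene0.png

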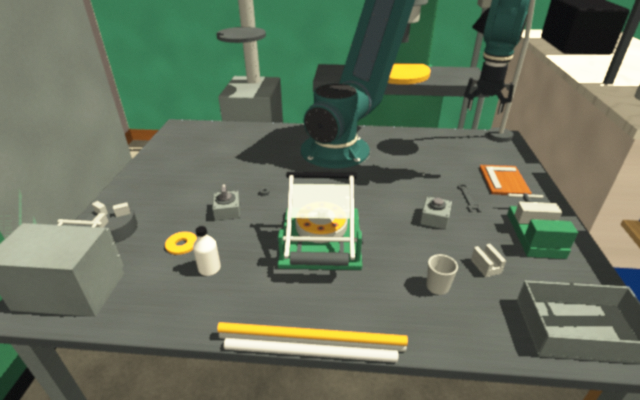

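View pics/side0.png

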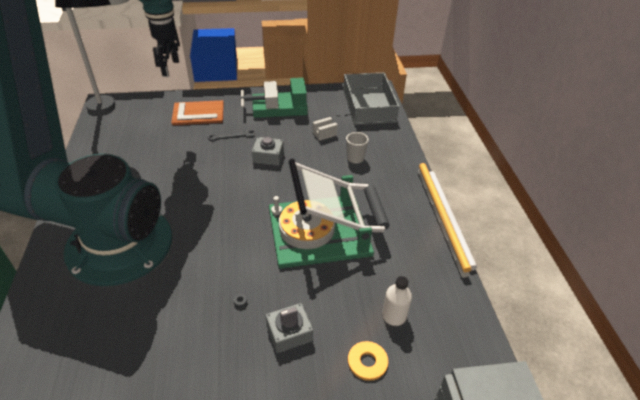

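```bash
cat >> look.py <<'E'
def tri(pa,pb,va,vb):
    def P(r):
        return r['intrinsics']@np.diag([1,-1,-1])@r['view'][:3]
    X=cv2.triangulatePoints(P(va),P(vb),np.array(pa,float).reshape(2,1),np.array(pb,float).reshape(2,1))[:,0];X=X[:3]/X[3]
    e=[]
    for r,p in((va,pa),(vb,pb)):
        q=P(r)@np.r_[X,1];e.append(np.round(q[:2]/q[2]-p,1).tolist())
    return X.round(4),e
def proj(r,X):
    q=r['intrinsics']@np.diag([1,-1,-1])@r['view'][:3]@np.r_[X,1];return q[:2]/q[2]
E
python3 - <<'E'
from look import *
a=imaging.camera('scene');b=imaging.camera('side')
for n,p,q in [('station',(317.9,235),(314.8,231.4)),('hinge',(322,236.9),(357,206.8)),('bar',(319.2,175.1),(296.6,185.4)),('unclamp_far',(438.3,200.1),(265.8,140.2)),('sel',(228.5,208.3),(292.6,335.1)),('oil',(207.4,268.3),(394.2,315.4)),('cup',(439.6,283.9),(356.1,163.1)),('ring',(176,240.7),(368,359.5)),('vb',(483.9,267.1),(323.8,133.5))]:
    print(n,*tri(p,q,a,b))
E
```

```text
station [ 0.5395 -0.0161  0.0066] [[0.4, -0.5], [0.3, 0.4]]
hinge [ 0.6523 -0.0019  0.0872] [[-2.4, 2.3], [-1.3, -1.8]]
bar [ 0.4889 -0.0163  0.1864] [[0.3, -0.3], [0.2, 0.3]]
unclamp_far [0.4211 0.3438 0.0686] [[-0.3, 0.4], [-0.2, -0.3]]
sel [ 0.4434 -0.327   0.0055] [[-2.7, 2.2], [-2.2, -2.5]]
oil [ 0.6991 -0.3063  0.0016] [[0.4, -0.3], [0.3, 0.3]]
cup [ 0.712   0.3076 -0.0094] [[-4.2, 4.7], [-1.7, -2.9]]
ring [ 0.6105 -0.4233  0.0181] [[1.2, -0.9], [1.1, 0.9]]
vb [0.6284 0.4502 0.0007] [[0.6, -0.8], [0.2, 0.5]]
```

The scene shows the guard lowered at about (320,200). The round button is on the robot-left (+y) box at (437,205), and the selector with its handle is on the other box at (226,195). I'll zoom in to get the bar ends and the button.

```bash
python3 - <<'E'
from look import *
a=cv2.imread('pics/scene0.png');b=cv2.imread('pics/side0.png')
c1=cv2.resize(a[160:280,270:370],None,fx=4,fy=4,interpolation=2)
c2=cv2.resize(b[150:270,260:390],None,fx=3,fy=4,interpolation=2)
cv2.imwrite('pics/z1.png',np.hstack([c1,c2]))
c1=cv2.resize(a[185:235,410:465],None,fx=7,fy=7,interpolation=2)
c2=cv2.resize(b[125:175,240:295],None,fx=7,fy=7,interpolation=2)
cv2.imwrite('pics/z2.png',np.hstack([c1,c2]))
E
```

```text
(no output)
```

View pics/z1.png

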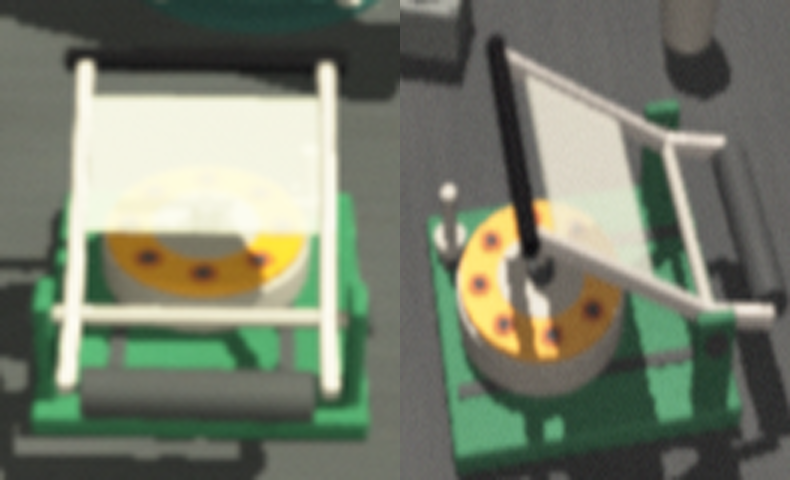

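View pics/z2.png

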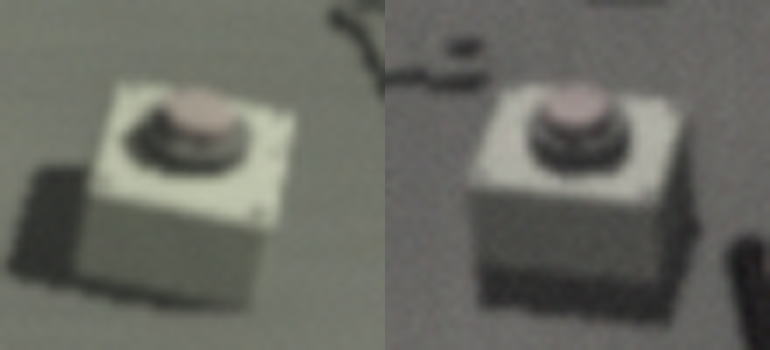

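```bash
cat >> look.py <<'E'
from scipy.spatial.transform import Rotation as R
def quat(M):
    q=R.from_matrix(M).as_quat();return [q[3],q[0],q[1],q[2]]
E
python3 - <<'E'
from look import *
a=imaging.camera('scene');b=imaging.camera('side')
P=tri((356.3,175.5),(292.3,160.8),a,b);M=tri((287.5,174.5),(303.3,211.5),a,b);print(P,M)
y=P[0]-M[0];print(np.linalg.norm(y),np.arctan2(-y[0],y[1]),(P[0]+M[0])/2)
print('btn',tri((438.9,201),(267.4,140),a,b))
print('bolt base', end=' ')
# IK test
yaw=0.087
ex=np.array([np.cos(yaw),np.sin(yaw),0]);ey=np.array([-np.sin(yaw),np.cos(yaw),0]);ez=np.array([0,0,1.])
bar=np.array([0.489,-0.016,0.1864])
H=bar+0.19*(np.cos(.5585)*ex-np.sin(.5585)*ez);print('H',H)
for sgn in(1,-1):
  for jaw in('y','t'):
    for off in (0,.2,.4):
      out=[]
      for th in np.arange(-0.1,1.3,.2):
        a0=.5585+max(th,0)
        rad=-np.cos(a0)*ex+np.sin(a0)*ez
        tng=np.sin(a0)*ex+np.cos(a0)*ez
        p=H+rad*.19-tng*(.009+.013)+ (-0.06*tng if th<0 else 0)
        an=a0+off
        z=np.cos(an)*ex-np.sin(an)*ez; 
        yy=sgn*ey if jaw=='y' else sgn*np.cross(z,ey)
        Q=np.c_[np.cross(yy,z),yy,z]
        tcp=p-z*.012
        s=solver.solve_ik(tcp,quat(Q)); out.append(None if s is None else np.round(s,2).tolist())
      print(sgn,jaw,off,out)
E
```

```text
(array([0.486 , 0.0871, 0.1858]), [[-0.4, 0.5], [-0.2, -0.4]]) (array([ 0.4955, -0.1083,  0.1854]), [[-0.4, 0.4], [-0.2, -0.4]])
0.1956312091666358 0.04857996647372874 [ 0.49075 -0.0106   0.1856 ]
btn (array([0.4262, 0.3447, 0.0686]), [[-0.4, 0.5], [-0.2, -0.4]])
bolt base H [ 0.64952027 -0.0019994   0.0857162 ]
1 y 0 [None, [-0.47, -0.21, -1.15, -0.19, 0.43, -0.36], [-0.36, -0.18, -0.82, 0.27, 0.29, -0.35], [-0.27, -0.06, -0.51, 0.63, 0.17, -0.31], [-0.21, 0.11, -0.19, 0.97, 0.09, -0.28], [-0.16, 0.31, 0.16, 1.31, 0.03, -0.24], [-0.12, 0.56, 0.59, 1.68, -0.02, -0.21]]
1 y 0.2 [None, [-0.39, -0.19, -0.92, 0.18, 0.31, -0.38], [-0.3, -0.09, -0.61, 0.57, 0.19, -0.34], [-0.23, 0.06, -0.3, 0.91, 0.1, -0.3], [-0.17, 0.25, 0.04, 1.25, 0.03, -0.26], [-0.13, 0.48, 0.43, 1.61, -0.02, -0.22], [-0.1, 0.79, 1.0, 2.06, -0.05, -0.18]]
1 y 0.4 [[-0.42, -0.14, -1.03, 0.13, 0.28, -0.43], [-0.32, -0.11, -0.72, 0.49, 0.2, -0.36], [-0.25, 0.02, -0.41, 0.84, 0.1, -0.32], [-0.19, 0.2, -0.09, 1.18, 0.03, -0.28], [-0.15, 0.41, 0.27, 1.52, -0.02, -0.23], [-0.12, 0.67, 0.73, 1.92, -0.06, -0.19], None]
1 t 0 [N
[... 1592 characters left out ...]
0.27, 0.29, -1.92], [-0.27, -0.06, -0.51, 0.63, 0.17, -1.89], [-0.21, 0.11, -0.19, 0.97, 0.09, -1.85], [-0.16, 0.31, 0.16, 1.31, 0.03, -1.81], [-0.12, 0.56, 0.59, 1.68, -0.02, -1.78]]
-1 t 0.2 [None, [-0.39, -0.19, -0.92, 0.18, 0.31, -1.95], [-0.3, -0.09, -0.61, 0.57, 0.19, -1.91], [-0.23, 0.06, -0.3, 0.91, 0.1, -1.87], [-0.17, 0.25, 0.04, 1.25, 0.03, -1.83], [-0.13, 0.48, 0.43, 1.61, -0.02, -1.79], [-0.1, 0.79, 1.0, 2.06, -0.05, -1.76]]
-1 t 0.4 [[-0.42, -0.14, -1.03, 0.13, 0.28, -2.0], [-0.32, -0.11, -0.72, 0.49, 0.2, -1.93], [-0.25, 0.02, -0.41, 0.84, 0.1, -1.89], [-0.19, 0.2, -0.09, 1.18, 0.03, -1.85], [-0.15, 0.41, 0.27, 1.52, -0.02, -1.8], [-0.12, 0.67, 0.73, 1.92, -0.06, -1.77], None]
```

```bash
cat >> look.py <<'E'
yaw=0.055
ex=np.array([np.cos(yaw),np.sin(yaw),0]);ey=np.array([-np.sin(yaw),np.cos(yaw),0]);ez=np.array([0,0,1.])
bar=np.array([0.490,-0.012,0.186])
H=bar+0.19*(np.cos(.5585)*ex-np.sin(.5585)*ez)
def gp(th,gap=0.,back=0.,along=0.012,half=.011):
    a0=.5585+th
    rad=-np.cos(a0)*ex+np.sin(a0)*ez
    tng=np.sin(a0)*ex+np.cos(a0)*ez
    an=min(a0+.4,1.5708)
    z=np.cos(an)*ex-np.sin(an)*ez
    n=np.sin(an)*ex+np.cos(an)*ez   # finger face normal
    p=H+rad*.19-n*(.009+half)-n*gap-z*(along+back)
    return p,quat(np.c_[np.cross(ey,z),ey,z])
E
python3 - <<'E'
from look import *
print(H)
for a in [(0,.03,.07),(0,.03,0),(0,0,0)]+[(t,0,0) for t in np.arange(.2,1.3,.2)]:
    p,q=gp(*a); s=solver.solve_ik(p,q); print(a,p.round(3),None if s is None else np.round(s,2))
print(solver.solve_ik([.34,0,.2],quat(np.c_[np.cross(ey,-ez),ey,-ez])))
print(solver.solve_ik([.25,.25,.25],quat(np.c_[np.cross(ey,-ez),ey,-ez])))
E
```

```text
[ 0.65088603 -0.00314234  0.0853162 ]
(0, 0.03, 0.07) [ 0.402 -0.017  0.224] [-0.45 -0.35 -0.84  0.53  0.28 -0.43]
(0, 0.03, 0) [ 0.442 -0.015  0.167] [-0.38 -0.2  -0.94  0.27  0.24 -0.36]
(0, 0, 0) [ 0.467 -0.013  0.184] [-0.34 -0.17 -0.87  0.3   0.23 -0.33]
(np.float64(0.2), 0, 0) [ 0.49  -0.012  0.219] [-0.27 -0.06 -0.55  0.69  0.13 -0.3 ]
(np.float64(0.4), 0, 0) [ 0.52  -0.01   0.248] [-0.21  0.1  -0.23  1.03  0.05 -0.26]
(np.float64(0.6000000000000001), 0, 0) [ 0.555 -0.008  0.271] [-0.16  0.3   0.11  1.37  0.   -0.22]
(np.float64(0.8), 0, 0) [ 0.591 -0.006  0.283] [-0.15  0.37  0.26  1.46 -0.   -0.2 ]
(np.float64(1.0), 0, 0) [ 0.629 -0.004  0.287] [-0.14  0.45  0.39  1.51 -0.   -0.19]
(np.float64(1.2), 0, 0) [ 0.666 -0.002  0.284] [-0.13  0.52  0.51  1.56 -0.   -0.18]
[-0.24115414 -0.04274156 -0.49221994  1.12131794  0.         -0.29615414]
[ 0.55366132 -0.04016127 -0.35161499  1.25934261  0.          0.49866132]
```

```bash
python3 - <<'E'
from look import *
ctrl.move_gripper(0.0)
Q=quat(np.c_[np.cross(ey,-ez),ey,-ez])
ctrl.move_pose([.25,.25,.25],Q); ctrl.move_pose([.34,-.01,.23],Q)
ctrl.move_pose(*gp(0,.03,.07))
s=read_state();print(s['clock'],s['ft_force'],s['tool_pos'])
p,q=gp(0,.03,0);print(ctrl.servo_line(p,vel=.08,ori=q,threshold=6))
s=read_state();print(s['clock'],s['ft_force'],s['tool_pos'],s['opening'])
c=[imaging.camera(n)['frame'][:,:,::-1] for n in('scene','side')]
cv2.imwrite('pics/a1.png',np.hstack([cv2.resize(c[0][110:290,240:390],None,fx=2.6,fy=2.6),cv2.resize(c[1][110:290,220:370],None,fx=2.6,fy=2.6)]))
E
```

```text
5.25 [-0.18476801 -1.07508278  0.51784419] [ 0.40217393 -0.0164978   0.22472645]
False
6.275 [-0.27554304  0.38276482 -0.59070932] [ 0.44232911 -0.01464326  0.16733549] -0.0033133875309041484
```

View pics/a1.png

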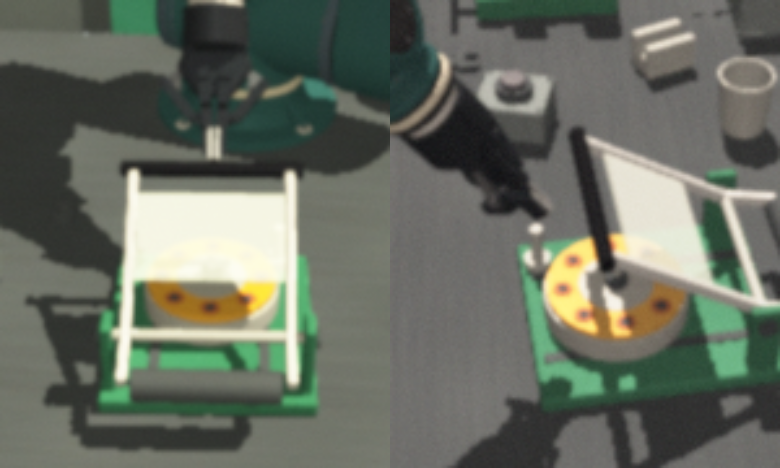

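The fingers sit centred in front of and below the bar, with nothing touched. Next I'll make contact and follow the arc.

```bash
python3 - <<'E'
from look import *
A=dict(along=.008)
p,q=gp(0,.03,0,**A);ctrl.servo_line(p,vel=.06,ori=q)
p,q=gp(0,-.004,0,**A);print('contact',ctrl.servo_line(p,vel=.03,ori=q,threshold=2.0))
s=read_state();print(s['clock'],s['ft_force'].round(2),s['tool_pos'].round(4))
for th in (.15,.3):
    p,q=gp(th,0,0,**A);r=ctrl.servo_line(p,vel=.05,ori=q,threshold=25)
    s=read_state();print(th,r,s['clock'],s['ft_force'].round(2),s['tool_pos'].round(4),p.round(4))
c=[imaging.camera(n)['frame'][:,:,::-1] for n in('scene','side')]
cv2.imwrite('pics/a2.png',np.hstack([cv2.resize(c[0][90:270,240:390],None,fx=2.6,fy=2.6),cv2.resize(c[1][90:270,220:370],None,fx=2.6,fy=2.6)]))
E
```

```text
contact False
7.9083 [-0.05 -0.53 -0.22] [ 0.4722 -0.0129  0.1832]
0.15 False 8.6 [ 0.14 -0.06 -0.88] [ 0.4849 -0.0121  0.2066] [ 0.4854 -0.0123  0.2072]
0.3 False 9.3667 [-0.63 -0.17  0.42] [ 0.5049 -0.011   0.2301] [ 0.5054 -0.0112  0.2306]
```

View pics/a2.png

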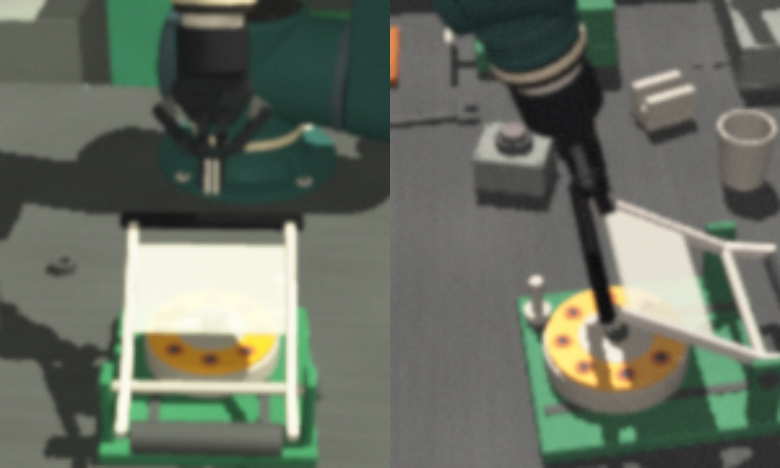

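```bash
python3 - <<'E'
from look import *
v={n:imaging.camera(n) for n in('scene','side')}
s=read_state();w=s['orientation'];M=R.from_quat([w[1],w[2],w[3],w[0]]).as_matrix();z=M[:,2];print(z.round(3),s['tool_pos'])
for n in v:
    f=v[n]['frame'][:,:,::-1].copy()
    x0,y0=(280,120) if n=='scene' else (250,110)
    f=cv2.resize(f[y0:y0+90,x0:x0+65],None,fx=6,fy=6,interpolation=2)
    for d,c in((0,(0,0,255)),(.025,(0,255,255)),(.038,(255,255,0))):
        p=proj(v[n],s['tool_pos']+z*d);print(n,d,p.round(1));cv2.circle(f,tuple(int(k) for k in (p-[x0,y0]+.5)*6),4,c,-1)
    p=proj(v[n],bar);cv2.circle(f,tuple(int(k) for k in (p-[x0,y0]+.5)*6),4,(255,0,255),-1)
    v[n]['c']=f
cv2.imwrite('pics/a3.png',np.hstack([v['scene']['c'],v['side']['c']]))
E
```

```text
[ 0.307  0.017 -0.952] [ 0.50491909 -0.01111686  0.2304338 ]
scene 0 [320.8 164.3]
scene 0.025 [320.7 173.2]
scene 0.038 [320.7 177.7]
side 0 [302.8 170.8]
side 0.025 [305.8 177.6]
side 0.038 [307.3 181.1]
```

View pics/a3.png

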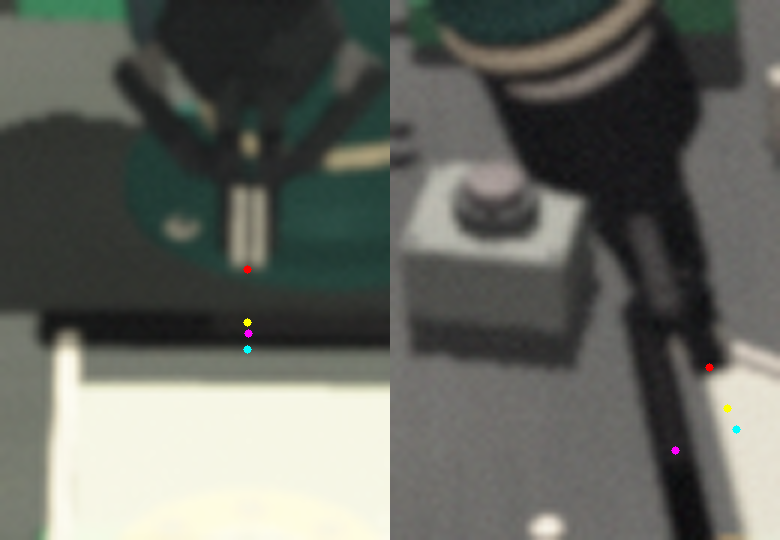

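```bash
python3 - <<'E'
from look import *
v={n:imaging.camera(n) for n in('scene','side')}
p0=np.array([0.44233,-0.01464,0.16734]);z=np.array([np.cos(.9585),.03,-np.sin(.9585)])
for n in v: print(n,[proj(v[n],p0+z*d).round(1).tolist() for d in(-.01,0,.01,.025)])
print(tri((322.3,170.4),(279.6,191.9),v['scene'],v['side']))
A=dict(along=.008)
for th in (.15,0):
    p,q=gp(th,.03,0,**A);ctrl.servo_line(p,vel=.1,ori=q,threshold=10)
p,q=gp(0,.04,.03,**A);ctrl.servo_line(p,vel=.1,ori=q,threshold=10)
s=read_state();print(s['clock'],s['ft_force'].round(2),s['tool_pos'].round(4),s['opening'])
E
```

```text
scene [[321.5, 168.5], [321.5, 171.9], [321.4, 175.3], [321.3, 180.4]]
side [[276.4, 189.8], [278.7, 191.9], [281.0, 194.0], [284.5, 197.1]]
(array([ 0.4434, -0.0144,  0.1701]), [[-0.8, 0.9], [-0.5, -0.8]])
11.3667 [ 0.28  0.45 -0.46] [ 0.4203 -0.0163  0.1836] 0.00026731712963519824
```

The pictures agree in both views that the shut fingertips are at the reported TCP, not 25 mm ahead, so they passed clear in front of the bar. I'll reach 22 mm deeper.

```bash
python3 - <<'E'
from look import *
A=dict(along=-.014)
for th in (0,.3,.6,.9,1.2): assert solver.solve_ik(*gp(th,0,0,**A)) is not None,th
p,q=gp(0,.03,0,**A);assert solver.solve_ik(p,q) is not None
print(ctrl.servo_line(p,vel=.08,ori=q,threshold=6))
p,q=gp(0,-.012,0,**A);r=ctrl.servo_line(p,vel=.03,ori=q,threshold=2.0)
s=read_state();print('contact',r,s['clock'],s['ft_force'].round(2),(s['tool_pos']-gp(0,0,0,**A)[0]).round(4))
for th in (.15,.3):
    p,q=gp(th,0,0,**A);r=ctrl.servo_line(p,vel=.05,ori=q,threshold=25)
    s=read_state();print(th,r,s['clock'],s['ft_force'].round(2),s['tool_pos'].round(4),p.round(4))
c=[imaging.camera(n)['frame'][:,:,::-1] for n in('scene','side')]
cv2.imwrite('pics/a4.png',np.hstack([cv2.resize(c[0][90:270,240:390],None,fx=2.6,fy=2.6),cv2.resize(c[1][90:270,220:370],None,fx=2.6,fy=2.6)]))
E
```

```text
False
contact False 13.725 [-0.51  0.46 -1.27] [0.0097 0.0005 0.0068]
0.15 False 14.2333 [-0.64  0.04 -0.09] [ 0.4951 -0.0116  0.187 ] [ 0.4952 -0.0117  0.1875]
0.3 False 14.9417 [-0.28 -0.03 -0.01] [ 0.5115 -0.0107  0.2089] [ 0.5122 -0.0108  0.2097]
```

View pics/a4.png

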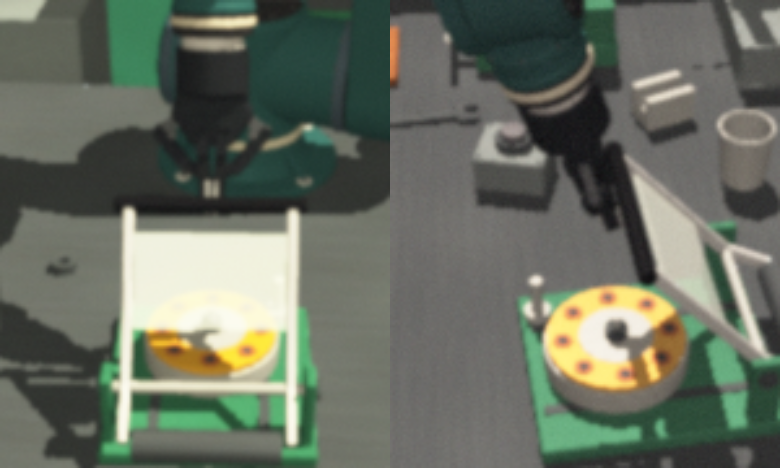

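The bar is rising with the fingers under it: the side view shows it at crop (630,215). Continuing along the arc.

```bash
python3 - <<'E'
from look import *
A=dict(along=-.014)
ims=[]
for th in (.45,.6,.75,.9,1.0):
    p,q=gp(th,0,0,**A);r=ctrl.servo_line(p,vel=.055,ori=q,threshold=25)
    s=read_state();print(th,r,s['clock'],s['ft_force'].round(2),s['tool_pos'].round(4))
    if th in(.6,1.0): ims.append(imaging.camera('side')['frame'][90:270,230:420,::-1])
cv2.imwrite('pics/a5.png',cv2.resize(np.hstack(ims),None,fx=2.1,fy=2.1))
E
```

```text
0.45 False 15.7 [-0.36 -0.15  0.3 ] [ 0.5319 -0.0096  0.2286]
0.6 False 16.3583 [-0.71 -1.03  0.27] [ 0.5546 -0.0084  0.2449]
0.75 False 17.075 [ 0.16  0.16 -0.8 ] [ 0.5815 -0.0069  0.2547]
0.9 False 17.7417 [-0.81 -1.03 -0.11] [ 0.6095 -0.0054  0.26  ]
1.0 False 18.2333 [-0.1  -0.07  0.73] [ 0.6285 -0.0044  0.2611]
```

View pics/a5.png

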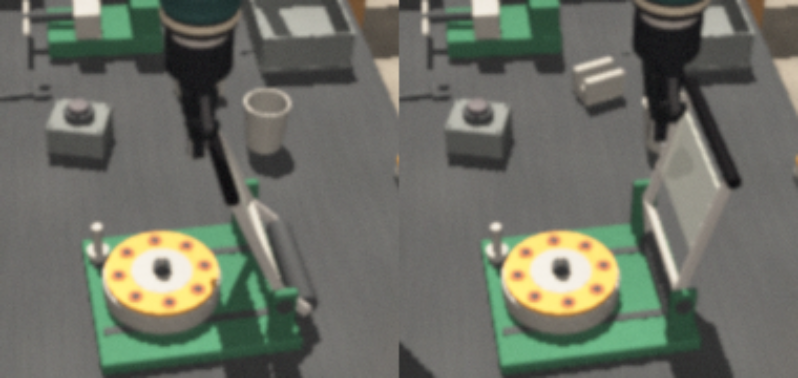

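The guard is past vertical and leaning back on its own. Retreating, then hovering over the button to check alignment.

```bash
python3 - <<'E'
from look import *
s=read_state();p=s['tool_pos'];
ctrl.servo_line(p+np.array([-.16,-.009,.02]),vel=.15,threshold=15)
Q=quat(np.c_[np.cross(ey,-ez),ey,-ez])
ctrl.move_pose([.426,.3447,.17],Q)
ctrl.servo_line([.426,.3447,.115],vel=.1,threshold=10)
s=read_state();print(s['clock'],s['ft_force'].round(2),s['tool_pos'].round(4))
v={n:imaging.camera(n) for n in('scene','side')}
for n in v:
    l=models.landmark_of('guard_bar',n);print(n,[(d['location'],d['score']) for d in l[:1]],[(d['location'],round(d['score'],2)) for d in models.landmark_of('unclamp_top',n)[:2]])
    f=v[n]['frame'][:,:,::-1].copy()
    x0,y0=(395,150) if n=='scene' else (230,90)
    f=cv2.resize(f[y0:y0+85,x0:x0+65],None,fx=6,fy=6,interpolation=2)
    for P in (s['tool_pos'],[.4262,.3447,.0686]):
        cv2.circle(f,tuple(int(k) for k in (proj(v[n],P)-[x0,y0]+.5)*6),3,(0,0,255),-1)
    v[n]['c']=f
cv2.imwrite('pics/b1.png',np.hstack([v['scene']['c'],v['side']['c']]))
cv2.imwrite('pics/b1s.png',v['side']['frame'][:,:,::-1])
E
```

```text
21.6167 [-0.07  0.44  0.1 ] [0.4264 0.3446 0.1155]
scene [([317.7, 191.7], 0.74)] [([437.7, 199.4], 0.39)]
side [([378.3, 153.1], 0.91)] [([266.4, 140.5], 0.65)]
```

View pics/b1.png

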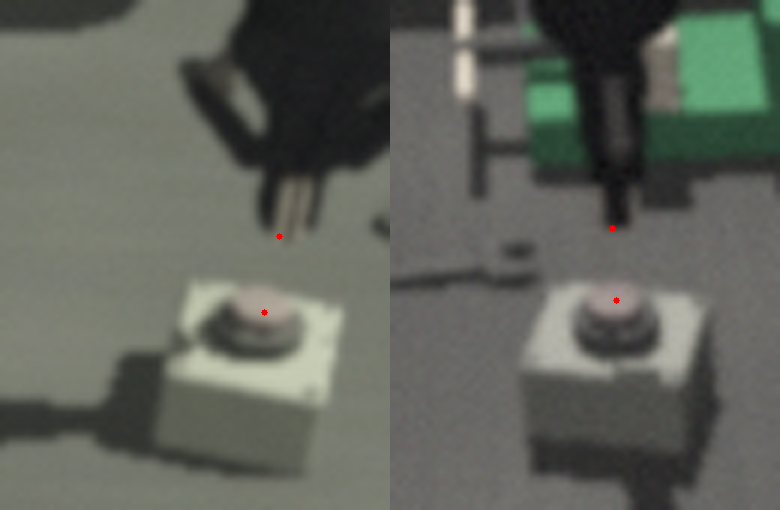

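View pics/b1s.png

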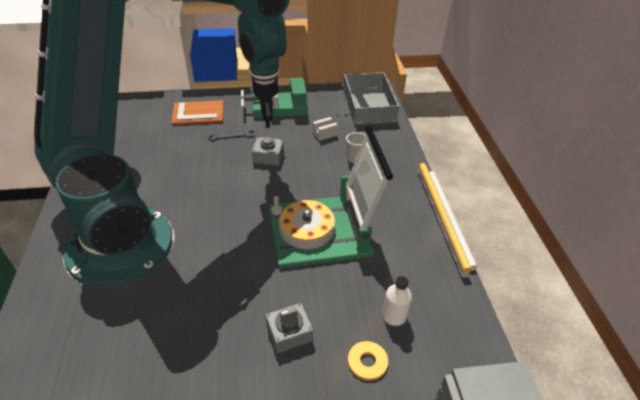

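Guard fully up, and the fingertips are aligned above the pink button (scene crop (262,305), side crop (612,300)). Pressing now.

```bash
python3 - <<'E'
from look import *
print(ctrl.servo_line([.4245,.3447,.085],vel=.06,threshold=3))
s=read_state();print(s['clock'],s['ft_force'].round(2),s['tool_pos'].round(4))
r=ctrl.servo_line([.4245,.3447,.050],vel=.02,threshold=14)
s=read_state();print(r,s['clock'],s['ft_force'].round(2),s['tool_pos'].round(4))
ctrl.pause(.4)
s=read_state();print(s['clock'],s['ft_force'].round(2),s['tool_pos'].round(4))
v={n:imaging.camera(n) for n in('scene','side')}
cv2.imwrite('pics/b2.png',np.hstack([cv2.resize(v['scene']['frame'][150:235,395:460,::-1],None,fx=6,fy=6,interpolation=2),cv2.resize(v['side']['frame'][90:175,230:295,::-1],None,fx=6,fy=6,interpolation=2)]))
E
```

```text
False
22.5667 [-0.04  0.8   0.07] [0.4245 0.3447 0.085 ]
True 23.6167 [-2.13 -0.74 12.17] [0.4245 0.3447 0.0651]
24.0167 [-2.59 -1.22 14.23] [0.4245 0.3448 0.0651]
```

View pics/b2.png

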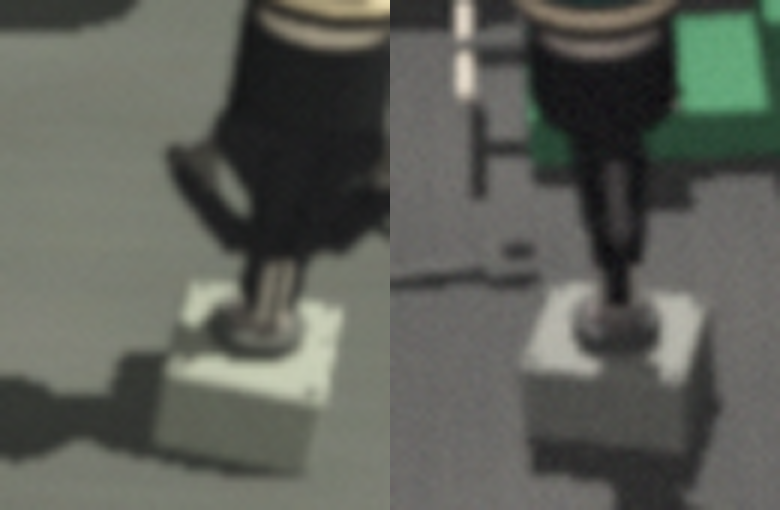

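14 N is well over the 5 N spring. To confirm the full 6 mm travel, I'll log force against height while releasing.

```bash
python3 - <<'E'
from look import *
for z in np.arange(.0645,.0755,.001):
    ctrl.servo_line([.4245,.3447,z],vel=.02)
    f=[]
    for _ in range(4): ctrl.pause(.03); f.append(read_state()['ft_force'][2])
    s=read_state();print(round(z,4),s['tool_pos'][2].round(4),np.mean(f).round(2))
print(s['clock'])
E
```

```text
0.0645 0.0651 14.39
0.0655 0.0655 4.37
0.0665 0.0665 3.95
0.0675 0.0675 3.51
0.0685 0.0685 3.1
0.0695 0.0695 2.35
0.0705 0.0705 2.1
0.0715 0.0714 -0.4
0.0725 0.0725 -0.16
0.0735 0.0735 0.1
0.0745 0.0745 0.03
28.3333
```

The hard stop is at z = 0.0651 and contact is lost at about 0.071, so the button went the full 6 mm. Now I'll retreat, check and hand in.

```bash
python3 - <<'E'
from look import *
ctrl.servo_line([.4245,.3447,.2],vel=.12)
ctrl.pause(.3)
s=read_state();print(s['clock'],s['ft_force'].round(2))
v={n:imaging.camera(n) for n in('scene','side')}
print(tri(models.landmark_of('guard_bar','scene')[0]['location'],models.landmark_of('guard_bar','side')[0]['location'],v['scene'],v['side']), 'expected', H+.19*(np.sin(.243)*ex+np.cos(.243)*ez))
cv2.imwrite('pics/c.png',cv2.resize(np.vstack([v['scene']['frame'],v['side']['frame']])[:,:,::-1],(480,600),interpolation=cv2.INTER_AREA))
E
```

```text
29.8333 [ 0.08  0.09 -0.75]
(array([ 6.904e-01, -1.000e-04,  2.671e-01]), [[0.8, -0.9], [0.4, 0.6]]) expected [ 6.96533859e-01 -6.29169859e-04  2.69734098e-01]
```

View pics/c.png

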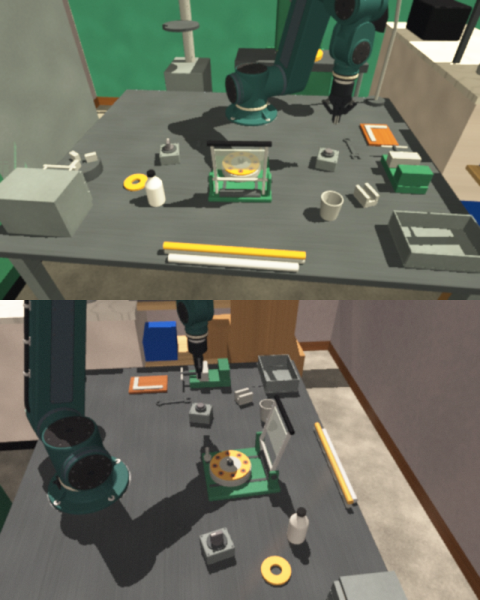

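The guard is up with its bar at the back-stop position, the button is released, the other things are where they were, and the arm is clear.

```bash
python3 -c "
from look import *
close_job()"
```

```text
the job is handed in; nothing more can be done
```

The guard is fully raised and staying up by itself, and the button was then pressed all the way down and released. I handed the job in at about 30 s of the 48 s allowed.

- **Guard:** I pushed the bar along its arc with shut fingers at about 5 cm/s, to 1.0 rad, past the balance point. It went over and stayed up. My last camera fix put the bar at (0.690, 0.000, 0.267), within about 7 mm of the position expected at the back stop.
- **Button:** I pressed to 14 N against its stop. Logging force against height on release showed a hard stop at z = 0.0651 and contact lost at about 0.071. That is the full 6 mm, with about 4–5 N of spring force at the bottom.
- **Final state:** the arm was clear, with no force above sensor noise. The oil bottle, cup, V-block, ring and bolt showed in their places. I could not make out the nut in the last picture because it was in the arm's shadow. The arm never came near it as far as I could see.

**What disagreed:** with the gripper shut, the pictures showed the fingertips at the TCP, not 25 mm ahead of it as described. My first pass at the bar therefore missed, touching nothing, and I corrected for this before the second push. The force threshold I set for detecting contact on the bar never triggered, so I confirmed contact from the pictures instead.

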